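# Find the hidden crossbar and punch-mark the cover over it

### The job

One steel crossbar is hidden under the blue cover in the white nest: press gently along the cover with the fingers to feel where it hardly gives, then stand the yellow spring punch upright on the cover squarely over the crossbar and let go of it. Push the punch's black head well down there to make the mark, never anywhere that the cover gives way, and leave the punch standing there. Do not press hard on the cover or topple the punch, and leave the other things on the bench where they are.

Things in the scene. Friction and masses are not known exactly. Their poses are not given: they have to be found in the camera images.
- cover: white nest plate (170 x 240 x 12 mm) fixed on the bench with the box and its blue cover; origin on the bench under its centre, x across the cover, y along it, z up. Under the cover, unseen, one rigid crossbar, 16 mm wide in y and 88 mm long in x, runs straight across in x; its middle lies anywhere within 60 mm either way of the cover's centre in y
- cover_top (a point): centre of the blue cover's flat top, 50 mm above the bench, axes as cover; 110 mm in x, 176 mm in y. It gives softly everywhere, edges too (travel 10 mm): fingertips sink about 4 mm at 2.5 to 5 N. Over the hidden bar, and up to some 5 mm beside it, it gives only 1.5 mm and is then hard. More than 50 N dents it
- punch: spring marking punch, loose, about 0.75 kg, round, standing on the bench: steel foot 44 mm across and 8 mm high, above it a yellow barrel 52 mm across from 8 up to 50 mm (grasp it there, about 33 mm up), and on a stem a black ball, the push head, 20 mm across, from 58 to 78 mm. Origin at the centre of the foot's underside, z up along its axis
- punch_head (a point): top of the punch's black ball head, on its axis, 78 mm above the foot's underside, moves with the head
- plunger (a joint): how far the punch's head is pushed in, m: 0 out, 0.008 fully in. It starts to move at about 4.5 N, and takes about 8 N at 5 mm (mark made) and 10 N fully in; springs back out
- bottle: bystander: small red bottle with a black cap, 36 mm across, 85 mm high; origin under its centre
- gauge: bystander: all-steel stepped plug gauge, 44 mm across at the foot, 60 mm high, no yellow; origin under its centre
- wrench: bystander: wrench lying on the bench, 150 mm long
- driver: bystander: screwdriver with a yellow handle lying on the bench, 190 mm long

How it is judged:
By the outcome, as a careful person would: the job done as asked, in the order asked, and still so for the second after the job is handed in, with the robot touching nothing.
It also fails if it takes over 69 s, if anything falls off the work surface, if the arm or the gripper's body presses on something with over 40 N, if the wrist force passes 120 N, or if a joint passes its speed limit or range.

### The arm

A 7-joint arm with a two-finger parallel gripper is mounted at the origin on the work surface. World frame = base frame: x ahead of the robot, y to its left, z up, the work surface at z = 0. Lengths are in m, angles in rad, forces in N, time in s.
With the tool pointing down it reaches from about 0.425 to 0.825 m from the base axis. Payload 3.6 kg.
Tool frame: the origin (TCP) lies on the centre line of the jaws, within the pads' length; the fingertips stand 25 mm ahead of it and the grasp point (between the pads) lies 6 mm ahead of it; z points along the fingers, x is the direction in which the jaws open and shut, and the axes are right-handed (so a half turn about z gives the same grasp; the last joint's range is limited). The gripper opens to 85 mm and grips with 20 to 120 N. Pads are 22 mm wide; open, the fingers measure 114 mm over their backs; the gripper's body (76 mm by 85 mm) begins 54 mm behind the grasp point. The pads swing forward as they close: fully open they stand 13 mm farther back than shut.
Start: joints at [-1.371, 0.615, -0.013, 1.423, 0.008, 1.103, -0.04], TCP at [0.146, 0.633, 0.256] pointing down, gripper open.
Joint ranges: [-3.12, 3.12], [-0.3, 2.06], [-1.34, 1.32], [0.26, 2.42], [-1.36, 4.5], [0.01, 1.98], [-2.84, 2.84]. Speed limits (rad/s): [2.79, 2.79, 3.14, 3.14, 3.14, 3.14, 3.14].

### API

Orientations are given as a rotation vector (axis times angle).
In Python, from bench import sensors, cams, manip gives the robot as it stands. The module is installed in compiled form; this text tells all that it offers.
- The arm moves only by the shell command python3 -m crank 'ROWS' [OPENING]. ROWS is a JSON object of lists of equal length, an entry for each row: "travel": the shift along the tool's x, y, z in mm, a list of three; "delta_rot": the turn, a rotation vector about the tool's x, y, z in degrees, a list of three. In form: {"travel": [[tx, ty, tz], ...], "delta_rot": [[ax, ay, az], ...]}. A call has 1 to 8 rows; each row shifts and turns the pose as measured when the row begins, along the tool's axes as they then stand; what a row does not reach is not made up. A row lasts 1/8 s, in which the tool goes at most 62.5 mm and 10.7 degrees, less where a joint would pass 70% of its speed; a pose out of reach is approached as far as the arm can. A call with a gripper value outside its range is refused whole. OPENING is the opening, from 0 (shut) to 1 (fully open), set as the call begins (- or left out, the last holds). The fingers move at their own pace and stop on an object; the grip force is fixed at half the most. Time passes only in rows, so rows that do not move let the fingers close. It gives the time, the measured TCP pose, the force and the opening at its end, in the units of the state.
- sensors.read_state(): the state, without advancing time (a new reading comes with each control period).
- cams.snapshot(name): name is "scene" or "top" or "wrist"; returns a dict with "frame" (420x560x3 uint8, blue, green, red), "range_z" (420x560 float32, m along the optical axis (not along the pixel's ray), 0 where there is no reading), "vfov" (degrees; the focal length in pixels is half the picture's height over the tangent of half this angle, whatever the lens; pixels are square), "cx", "cy" (the principal point, pixels), "T" (4x4, takes a point from camera to world coordinates). Camera axes: x right, y down, z forward; pixel columns grow to the right and rows downward; lengths in m; the calibration is good to about 2 mm. A picture is of the moment at which its call begins.
- manip.hand_in(): hands the job in, once; it reports no verdict.
The state is a dict: "t": time; "joint_pos": joint angles; "qvel": joint speeds; "joint_torque": joint torques, N m; "eef_pos": TCP position; "tcp_rot": TCP orientation; "force": force on the tool from outside, world axes, zero at the start; "torque": the same for the moment, N m; "opening": finger opening in m.
Only numpy, scipy, OpenCV 4.12 (cv2) and the standard library are available. Lean on these libraries where they do the work, as an engineer would, in place of code of your own. Each camera call takes 0.05 s, during which the arm holds its last target. There are 200 camera calls.

## Working session

There is one attempt and no reset: what is moved stays moved. The work goes in short steps, Python scripts to look and compute and a shell command to move; the robot and the scene stay as the last step left them, time stands still between calls to the robot, and variables do not carry over. Pictures are saved under pics/ and viewed, about 8 in all and at most 12, crops included, and the job is handed in when it is done.

```bash
mkdir -p pics; cat > h.py <<'E'
import numpy as np, cv2
from bench import sensors, cams, manip
def snap(n,f):
    s=cams.snapshot(n); cv2.imwrite(f'pics/{f}.png',s['frame']); np.savez(f'{f}.npz',**s); return s
def load(f): return dict(np.load(f'{f}.npz'))
def ray(s,u,v,z):
    f=s['frame'].shape[0]/2/np.tan(np.radians(float(s['vfov']))/2)
    T=s['T']; d=T[:3,:3]@np.array([(u-s['cx'])/f,(v-s['cy'])/f,1]); o=T[:3,3]
    return o+d*(z-o[2])/d[2]
def cloud(s):
    f=s['frame'].shape[0]/2/np.tan(np.radians(float(s['vfov']))/2)
    v,u=np.mgrid[:420,:560]; z=s['range_z']
    P=np.stack([(u-s['cx'])/f*z,(v-s['cy'])/f*z,z],-1)
    return P@s['T'][:3,:3].T+s['T'][:3,3]
def masks(s):
    h=cv2.cvtColor(s['frame'],cv2.COLOR_BGR2HSV)
    return {'blue':cv2.inRange(h,(95,90,40),(130,255,255)),'yellow':cv2.inRange(h,(18,110,70),(38,255,255)),'red':cv2.inRange(h,(0,120,50),(8,255,255))}
E
python3 - <<'E'
from h import *
a=snap('top','top0'); b=snap('scene','scene0')
cv2.imwrite('pics/both.png',cv2.resize(np.vstack([a['frame'],b['frame']]),None,fx=.7,fy=.7))
print(sensors.read_state())
for n,s in (('top',a),('scene',b)):
    P=cloud(s)
    for k,m in masks(s).items():
        nn,l,st,c=cv2.connectedComponentsWithStats(m)
        for i in range(1,nn):
            if st[i,4]>60:
                q=P[(l==i)&(s['range_z']>0)]
                print(n,k,st[i],c[i].round(),np.median(q,0).round(3),q.min(0).round(3),q.max(0).round(3))
E
```

```text
{'t': 0.1, 'joint_pos': array([-1.37051695,  0.61582065, -0.01263472,  1.42476265,  0.00810431,
        1.10343589, -0.04041719]), 'qvel': array([ 0.00092222, -0.00241268, -0.00084002, -0.00508396,  0.00124201,
        0.0016482 , -0.00096185]), 'joint_torque': array([ 1.89348480e-03, -4.70382786e+01,  2.60521229e-01, -1.71571022e+01,
        1.01558430e-02,  5.88181545e-03,  8.44424690e-07]), 'eef_pos': array([0.14598065, 0.63272933, 0.25524714]), 'tcp_rot': array([ 2.45728748,  1.95497323, -0.00289572]), 'force': array([-0.57340956, -0.18979319, -0.19216468]), 'torque': array([-0.00667179, -0.0223165 ,  0.04296893]), 'opening': 0.08507363236696033}
top blue [ 261   67   80   61 2205] [300.  96.] [ 0.843 -0.121  0.047] [ 0.743 -0.24  -0.006] [ 0.898 -0.011  0.089]
top blue [ 227  177   66   42 2581] [259. 198.] [ 0.531 -0.006  0.049] [ 0.474 -0.096  0.029] [0.59  0.081 0.058]
top yellow [415 143  27  26 243] [428. 155.] [ 0.657 -0.483  0.023] [ 0.622 -0.521 -0.008] [ 0.693 -0.442  0.032]
top yellow [345 201  19  21 254] [354. 211.] [ 0.492 -0.261  0.049] [ 0.471 -0.29  -0.01 ] [ 0.5
[... 906 characters left out ...]
15] [-0.411  0.436  0.304]
scene yellow [195   0   7  15  75] [198.   6.] [-0.516  0.836  0.021] [-0.534  0.823 -0.01 ] [-0.504  0.848  0.05 ]
scene yellow [211 270  23  29 455] [222. 285.] [ 0.507 -0.274  0.049] [ 0.474 -0.29   0.011] [ 0.525 -0.241  0.076]
scene yellow [212 390  13  30 352] [218. 405.] [ 0.65  -0.469  0.024] [ 0.625 -0.491  0.016] [ 0.673 -0.445  0.029]
scene red [112  36  18  28 116] [120.  50.] [ 0.005 -0.01   0.311] [-0.042 -0.041  0.296] [0.05  0.025 0.344]
scene red [372 158  13  21 182] [377. 168.] [0.615 0.257 0.043] [0.597 0.249 0.004] [0.629 0.272 0.07 ]
scene red [ 407  174   79   78 2603] [447. 211.] [0.826 0.234 0.022] [ 0.759  0.126 -0.001] [0.886 0.311 0.064]
```

View pics/both.png

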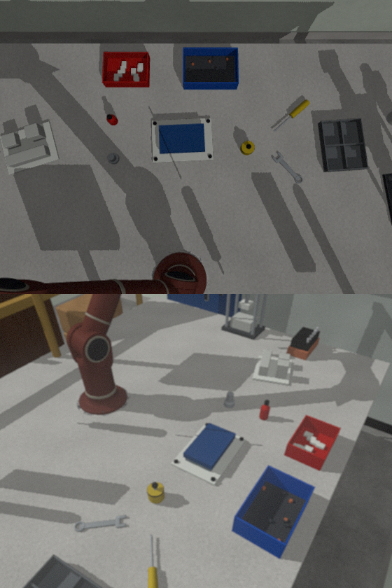

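```bash
cat >> h.py <<'E'
def coverfit(s):
    P=cloud(s); m=cv2.morphologyEx(masks(s)['blue'],cv2.MORPH_CLOSE,np.ones((3,3)))>0
    u=m&(P[...,0]<.68)&(P[...,0]>.4)&(abs(P[...,1])<.2)&(P[...,2]>.04)
    v,uu=np.nonzero(u); q=np.array([ray(s,a,b,.05)[:2] for a,b in zip(uu,v)])
    return cv2.minAreaRect((q*1000).astype(np.float32))
def tool(state=None):
    from scipy.spatial.transform import Rotation as R
    st=state or sensors.read_state()
    return st['eef_pos'],R.from_rotvec(st['tcp_rot']).as_matrix(),st
E
python3 - <<'E'
from h import *
for f in('top0','scene0'):
    s=load(f); print(f,coverfit(s))
    P=cloud(s); q=P[(abs(P[...,0]-.5)<.06)&(abs(P[...,1]+.265)<.06)&(P[...,2]>.02)]
    print(len(q),q.mean(0),q.min(0),q.max(0))
    h=P[(abs(P[...,0]-.5)<.05)&(abs(P[...,1]+.265)<.05)&(P[...,2]>.06)]
    print('head',len(h),h.mean(0) if len(h) else '',h[:,2].max())
p,R,_=tool(); print(p,R.round(3))
for g in((.531,-.006),):print('to cover',(R.T@np.array([g[0]-p[0],g[1]-p[1],0])*1000).round())
E
```

```text
top0 ((531.4464111328125, -6.81640625), (110.1233139038086, 174.6212158203125), 2.5215156078338623)
315 [ 0.49441096 -0.26105392  0.05156362] [ 0.47077703 -0.2882034   0.02076134] [ 0.52131118 -0.2366353   0.08471097]
head 47 [ 0.49581605 -0.26216472  0.07363564] 0.08471096777727527
scene0 ((537.4049682617188, -13.268814086914062), (112.54717254638672, 179.8623046875), 3.111189603805542)
575 [ 0.50454784 -0.26923816  0.04791621] [ 0.4726866 -0.2898399  0.0206389] [ 0.526015   -0.23593287  0.07993396]
head 72 [ 0.50077255 -0.26557369  0.07294319] 0.07993396440172718
[0.14598065 0.63272933 0.25524714] [[ 0.225  0.974 -0.001]
 [ 0.974 -0.225 -0.002]
 [-0.002  0.    -1.   ]]
to cover [-536.  519.    1.]
```

```bash
python3 -m crank '{"travel":[[-45,43,0],[-45,43,0],[-45,43,0],[-45,43,0],[-45,43,0],[-45,43,0],[-45,43,0],[-45,43,0]],"delta_rot":[[0,0,0],[0,0,0],[0,0,0],[0,0,0],[0,0,0],[0,0,0],[0,0,0],[0,0,0]]}' 0
python3 -m crank '{"travel":[[-45,43,0],[-45,43,0],[-45,43,0],[0,0,0],[0,0,0],[0,0,0],[0,0,0],[0,0,0]],"delta_rot":[[0,0,0],[0,0,0],[0,0,0],[0,0,10],[0,0,10],[0,0,10],[0,0,10],[0,0,10]]}'
python3 -m crank '{"travel":[[0,0,0],[0,0,0],[0,0,0],[0,0,0]],"delta_rot":[[0,0,10],[0,0,10],[0,0,5],[0,0,0]]}'
python3 - <<'E'
from h import *
p,R,st=tool(); print(p,R.round(3),st['joint_pos'],st['force'])
s=snap('wrist','w1'); print(s['T'].round(3),s['vfov']); print(coverfit(s)); 
E
```

```text
t: 1.1
eef_pos: [0.3994, 0.2053, 0.2519]
tcp_rot: [2.447, 1.969, -0.008]
force: [0.6, 0.5, 0.5]
opening: 0.0004
t: 2.1
eef_pos: [0.4969, 0.0355, 0.25]
tcp_rot: [3.06, 0.689, -0.013]
force: [-0.1, -0.5, 0.7]
opening: 0.0002
t: 2.6
eef_pos: [0.4955, 0.036, 0.2485]
tcp_rot: [3.134, -0.012, -0.017]
force: [0.3, 0.2, -0.5]
opening: -0.0001
[0.49545053 0.03597789 0.24847561] [[ 1.    -0.007 -0.011]
 [-0.008 -1.    -0.007]
 [-0.011  0.007 -1.   ]] [-0.452328    0.42272515  0.47574233  1.86985972 -0.23008741  0.9155311
  0.12330954] [ 0.25698177  0.1855553  -0.54924708]
[[ 1.    -0.004 -0.013  0.498]
 [-0.008 -0.945 -0.327  0.12 ]
 [-0.011  0.327 -0.945  0.364]
 [ 0.     0.     0.     1.   ]] 62.55064776680745
((654.726318359375, -49.79389953613281), (201.2046661376953, 442.5396728515625), 59.05126190185547)
```

View pics/w1.png

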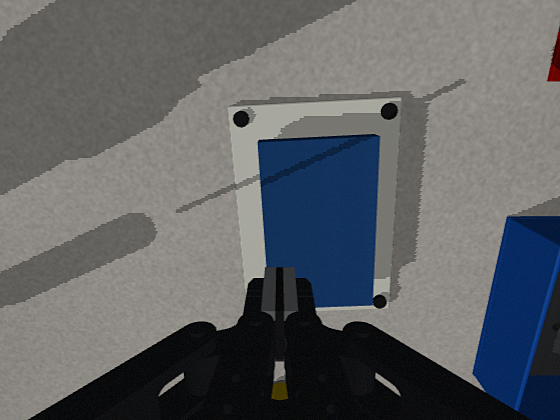

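```bash
python3 - <<'E'
from h import *
s=load('w1'); m=masks(s)['blue'].copy(); m[:, 450:]=0
c=max(cv2.findContours(m,0,2)[0],key=cv2.contourArea); a=cv2.approxPolyDP(c,5,True)[:,0]
for u,v in a: print(u,v,ray(s,u,v,.05).round(4))
# edge line fits
for side in('L','R'):
    pts=[]
    for v in range(165,255 if side=='L' else 295):
        r=np.nonzero(m[v])[0]; pts.append(ray(s,r.min()-.5 if side=='L' else r.max()+.5,v,.05)[:2])
    pts=np.array(pts); k=np.polyfit(pts[:,1],pts[:,0],1); print(side,k,'x at y=-.007',np.polyval(k,-.007),np.degrees(np.arctan(-k[0])))
E
```

```text
377 135 [0.5811 0.0855 0.05  ]
258 141 [0.4751 0.081  0.05  ]
266 267 [ 0.4797 -0.0453  0.05  ]
293 266 [ 0.5072 -0.0442  0.05  ]
295 277 [ 0.5093 -0.0568  0.05  ]
311 283 [ 0.5258 -0.0638  0.05  ]
315 307 [ 0.5307 -0.0927  0.05  ]
372 304 [ 0.5906 -0.0891  0.05  ]
L [-0.0435853   0.47801806] x at y=-.007 0.4783231558430792 2.4956742919894874
R [-0.04027949  0.58691273] x at y=-.007 0.5871946847173795 2.3065980480620785
```

```bash
cat >> h.py <<'E'
C=np.array([.532,-.0045]); YAW=2.4
def cpt(x,y):
    a=np.radians(YAW); return C+np.array([x*np.cos(a)-y*np.sin(a),x*np.sin(a)+y*np.cos(a)])
def go(xyz,yaw=YAW):
    from scipy.spatial.transform import Rotation as Ro
    p,R,st=tool(); a=np.radians(yaw); c,s=np.cos(a),np.sin(a)
    G=np.array([[c,s,0],[s,-c,0],[0,0,-1]])
    print('t',st['t'],'p',p.round(4),'F',st['force'].round(1),'travel',(R.T@(np.array(xyz)-p)*1000).round(1),'rot',np.degrees(Ro.from_matrix(R.T@G).as_rotvec()).round(2))
def where():
    p,R,st=tool(); a=np.radians(YAW); d=p+.025*R[:,2]; e=d[:2]-C
    print('tip cover xy',(1000*(e[0]*np.cos(a)+e[1]*np.sin(a))).round(1),(1000*(-e[0]*np.sin(a)+e[1]*np.cos(a))).round(1),'z',(d[2]*1000).round(2),'F',st['force'].round(1))
E
python3 -c "
from h import *
go([*cpt(0,.066),.085])"
```

```text
t 2.65 p [0.4955 0.036  0.2485] F [ 0.9 -0.2 -0.5] travel [ 35.4 -26.9 162.9] rot [ 0.4   0.64 -2.8 ]
```

```bash
python3 -m crank '{"travel":[[12,-9,52],[12,-9,52],[11,-9,50],[0,0,3],[0,0,0]],"delta_rot":[[0.4,0.6,-2.8],[0,0,0],[0,0,0],[0,0,0],[0,0,0]]}'
python3 -c "
from h import *
go([*cpt(0,.066),.085]);where()"
```

```text
t: 3.28
eef_pos: [0.5332, 0.0641, 0.09]
tcp_rot: [-3.138, -0.077, -0.011]
force: [-1.7, 0.6, 0.5]
opening: 0.0003
t 3.275 p [0.5332 0.0641 0.09  ] F [-1.7  0.6  0.5] travel [-4.1  2.5  5. ] rot [-0.12 -0.39  0.43]
tip cover xy 4.2 68.6 z 65.03 F [-1.7  0.6  0.5]
```

```bash
python3 -m crank '{"travel":[[-4,3,7],[0,0,6],[0,0,0]],"delta_rot":[[0,-0.4,0.4],[0,0,0],[0,0,0]]}'
python3 -c "
from h import *
where()"
python3 -m crank '{"travel":[[0,0,2.5],[0,0,2.5],[0,0,0]],"delta_rot":[[0,0,0],[0,0,0],[0,0,0]]}'
python3 -c "
from h import *
where()"
```

```text
t: 3.65
eef_pos: [0.5308, 0.0597, 0.0808]
tcp_rot: [-3.138, -0.064, -0.011]
force: [-0.0, -1.4, -0.4]
opening: -0.0001
tip cover xy 1.6 64.3 z 55.82 F [-0.  -1.4 -0.4]
t: 4.03
eef_pos: [0.5313, 0.0599, 0.0764]
tcp_rot: [-3.138, -0.065, -0.013]
force: [0.1, 0.2, -0.5]
opening: -0.0003
tip cover xy 2.2 64.4 z 51.36 F [ 0.1  0.2 -0.5]
```

```bash
python3 -m crank '{"travel":[[0,0,3],[0,0,2],[0,0,0]],"delta_rot":[[0,0,0],[0,0,0],[0,0,0]]}'
python3 -c "
from h import *
where()"
python3 -m crank '{"travel":[[0,0,1.5],[0,0,0]],"delta_rot":[[0,0,0],[0,0,0]]}'
python3 -c "
from h import *
where()"
```

```text
t: 4.4
eef_pos: [0.5316, 0.0599, 0.0715]
tcp_rot: [-3.138, -0.065, -0.014]
force: [0.2, 0.4, 3.2]
opening: 0.0
tip cover xy 2.6 64.4 z 46.47 F [0.2 0.4 3.2]
t: 4.65
eef_pos: [0.5316, 0.0599, 0.0703]
tcp_rot: [-3.137, -0.065, -0.014]
force: [-0.4, -0.0, 3.4]
opening: -0.0002
tip cover xy 2.6 64.4 z 45.28 F [-0.4 -0.   3.4]
```

```bash
python3 -m crank '{"travel":[[0,0,-7],[-2,14,0],[0,0,3],[0,0,3],[0,0,0]],"delta_rot":[[0,0,0],[0,0,0],[0,0,0],[0,0,0],[0,0,0]]}'
python3 -c "
from h import *
where()"
python3 -m crank '{"travel":[[0,0,-7],[-2,14,0],[0,0,3],[0,0,3],[0,0,0]],"delta_rot":[[0,0,0],[0,0,0],[0,0,0],[0,0,0],[0,0,0]]}'
python3 -c "
from h import *
where()"
```

```text
t: 5.28
eef_pos: [0.5304, 0.0447, 0.0738]
tcp_rot: [-3.135, -0.062, -0.016]
force: [0.2, -0.2, 1.3]
opening: -0.0001
tip cover xy 0.7 49.3 z 48.8 F [ 0.2 -0.2  1.3]
t: 5.9
eef_pos: [0.5284, 0.0292, 0.0737]
tcp_rot: [-3.135, -0.061, -0.013]
force: [0.4, -1.3, 2.0]
opening: -0.0003
tip cover xy -2.0 34.0 z 48.69 F [ 0.4 -1.3  2. ]
```

```bash
python3 -m crank '{"travel":[[0,0,2.5],[0,0,0]],"delta_rot":[[0,0,0],[0,0,0]]}'
python3 -c "
from h import *
where()"
python3 -m crank '{"travel":[[0,0,-7],[2,-14,0],[0,0,4],[0,0,4],[0,0,0]],"delta_rot":[[0,0,0],[0,0,0],[0,0,0],[0,0,0],[0,0,0]]}'
python3 -c "
from h import *
where()"
```

```text
t: 6.15
eef_pos: [0.5285, 0.0291, 0.0741]
tcp_rot: [-3.134, -0.061, -0.014]
force: [-0.1, -1.5, 0.1]
opening: 0.0
tip cover xy -1.9 33.9 z 49.13 F [-0.1 -1.5  0.1]
t: 6.78
eef_pos: [0.5301, 0.0451, 0.0736]
tcp_rot: [-3.133, -0.064, -0.014]
force: [-1.8, -0.2, 7.6]
opening: 0.0001
tip cover xy 0.4 49.8 z 48.6 F [-1.8 -0.2  7.6]
```

```bash
python3 -m crank '{"travel":[[0,0,-7],[0.5,-7,0],[0,0,4],[0,0,4],[0,0,3]],"delta_rot":[[0,0,0],[0,0,0],[0,0,0],[0,0,0],[0,0,0]]}'
python3 -c "
from h import *
where()"
python3 -m crank '{"travel":[[0,0,-7],[0,16,0],[0,15,0],[0,0,4],[0,0,4],[0,0,3]],"delta_rot":[[0,0,0],[0,0,0],[0,0,0],[0,0,0],[0,0,0],[0,0,0]]}'
python3 -c "
from h import *
where()"
```

```text
t: 7.4
eef_pos: [0.5301, 0.0523, 0.0688]
tcp_rot: [-3.134, -0.064, -0.012]
force: [-1.3, 0.1, 6.6]
opening: 0.0003
tip cover xy 0.7 57.0 z 43.78 F [-1.3  0.1  6.6]
t: 8.15
eef_pos: [0.5317, 0.0168, 0.073]
tcp_rot: [-3.129, -0.056, -0.015]
force: [-5.3, -0.2, 23.4]
opening: -0.0001
tip cover xy 0.8 21.6 z 48.05 F [-5.3 -0.2 23.4]
```

```bash
python3 -m crank '{"travel":[[0,0,-7],[0,11,0],[0,0,4],[0,0,3],[0,0,2]],"delta_rot":[[0,0,0],[0,0,0],[0,0,0],[0,0,0],[0,0,0]]}'
python3 -c "
from h import *
where()"
python3 -m crank '{"travel":[[0,0,-7],[0,11,0],[0,0,4],[0,0,3],[0,0,2]],"delta_rot":[[0,0,0],[0,0,0],[0,0,0],[0,0,0],[0,0,0]]}'
python3 -c "
from h import *
where()"
```

```text
t: 8.78
eef_pos: [0.5319, 0.0036, 0.0701]
tcp_rot: [-3.128, -0.052, -0.014]
force: [0.5, -0.5, 4.0]
opening: -0.0001
tip cover xy 0.4 8.5 z 45.07 F [ 0.5 -0.5  4. ]
t: 9.4
eef_pos: [0.5322, -0.0086, 0.0679]
tcp_rot: [-3.129, -0.051, -0.013]
force: [-0.3, -0.6, 6.8]
opening: 0.0002
tip cover xy 0.2 -3.8 z 42.93 F [-0.3 -0.6  6.8]
```

```bash
python3 -m crank '{"travel":[[0,0,-9],[0,-18,0],[0,0,3],[0,0,3],[0,0,2]],"delta_rot":[[0,0,0],[0,0,0],[0,0,0],[0,0,0],[0,0,0]]}'
python3 -c "
from h import *
where()"
python3 -m crank '{"travel":[[0,0,-7],[0,-18,0],[0,-18,0],[0,0,4],[0,0,3],[0,0,2]],"delta_rot":[[0,0,0],[0,0,0],[0,0,0],[0,0,0],[0,0,0],[0,0,0]]}'
python3 -c "
from h import *
where()"
```

```text
t: 10.02
eef_pos: [0.5313, 0.0115, 0.0728]
tcp_rot: [-3.127, -0.055, -0.013]
force: [-4.1, 0.3, 21.3]
opening: -0.0001
tip cover xy 0.2 16.3 z 47.75 F [-4.1  0.3 21.3]
t: 10.78
eef_pos: [0.5291, 0.0514, 0.0706]
tcp_rot: [-3.126, -0.059, -0.01]
force: [-4.6, 1.7, 19.8]
opening: -0.0
tip cover xy -0.3 56.3 z 45.64 F [-4.6  1.7 19.8]
```

```bash
python3 -m crank '{"travel":[[0,0,-9],[0,15,0],[0,15,0],[0,10,0],[0,0,0]],"delta_rot":[[0,0,0],[0,0,0],[0,0,0],[0,0,0],[0,0,0]]}'
python3 -c "
from h import *
where();go([*cpt(0,.012),.075])"
```

```text
t: 11.4
eef_pos: [0.5299, 0.005, 0.0783]
tcp_rot: [-3.129, -0.05, -0.007]
force: [-0.1, 0.6, -0.6]
opening: -0.0
tip cover xy -1.5 9.8 z 53.29 F [-0.1  0.6 -0.6]
t 11.4 p [0.5299 0.005  0.0783] F [-0.1  0.6 -0.6] travel [ 1.6 -2.4  3.3] rot [-0.69 -0.28 -0.55]
```

```bash
python3 -m crank '{"travel":[[1.5,-2.5,0],[0,0,3],[0,0,3],[0,0,2]],"delta_rot":[[-0.7,-0.3,-0.5],[0,0,0],[0,0,0],[0,0,0]]}'
python3 -c "
from h import *
where()"
```

```text
t: 11.9
eef_pos: [0.5316, 0.0083, 0.0712]
tcp_rot: [3.14, 0.068, -0.001]
force: [-3.7, -1.5, 17.4]
opening: 0.0004
tip cover xy 0.1 12.8 z 46.16 F [-3.7 -1.5 17.4]
```

```bash
python3 -m crank '{"travel":[[0,0,-60],[0,0,-60],[-5,62,0],[-5,62,0],[-5,62,0],[-5,62,0],[-5,62,0],[-5,50,0]],"delta_rot":[[0,0,0],[0,0,0],[0,0,0],[0,0,0],[0,0,0],[0,0,0],[0,0,0],[0,0,0]]}' 1
python3 -m crank '{"travel":[[0,0,0]],"delta_rot":[[0,0,0]]}'
python3 - <<'E'
from h import *
s=snap('wrist','w2'); go([.496,-.263,.2])
P=cloud(s); m=masks(s)['yellow']; n,l,st,c=cv2.connectedComponentsWithStats(m)
for i in range(1,n):
    if st[i,4]>60: print(st[i],c[i],ray(s,*c[i],.05))
near=(abs(P[...,0]-.496)<.05)&(abs(P[...,1]+.263)<.05)
for a,b in((.044,.054),(.066,.09)):
    q=P[near&(P[...,2]>a)&(P[...,2]<b)]
    if len(q): print(a,len(q),q.mean(0),q.min(0),q.max(0))
E
```

```text
t: 12.9
eef_pos: [0.5264, -0.3487, 0.1913]
tcp_rot: [-3.134, -0.109, -0.0]
force: [1.1, 1.2, -0.6]
opening: 0.0855
t: 13.02
eef_pos: [0.5238, -0.3545, 0.1909]
tcp_rot: [-3.139, -0.096, 0.002]
force: [0.3, -0.3, 0.2]
opening: 0.085
t 13.075 p [ 0.525  -0.3511  0.1905] F [0.5 0.5 0.1] travel [-23.2 -89.9  -9. ] rot [-0.27  0.06  1.33]
[ 211   42   74   78 3709] [247.9123753   80.46966837] [ 0.4966599  -0.26131379  0.05      ]
0.044 3897 [ 0.49694155 -0.26146646  0.04885039] [ 0.47037564 -0.28813561  0.04586336] [ 0.5226732  -0.23598375  0.05138264]
0.066 790 [ 0.49715213 -0.26220477  0.07364857] [ 0.48685819 -0.27176655  0.06623226] [ 0.50619222 -0.25222925  0.07801088]
```

View pics/w2.png

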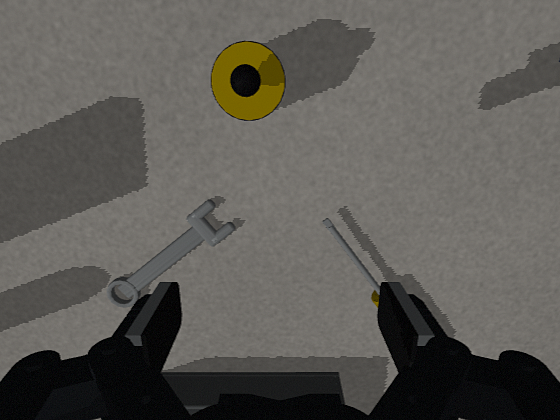

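```bash
python3 -m crank '{"travel":[[-12,-45,0],[-12,-45,0],[0,0,0]],"delta_rot":[[0,0,0.7],[0,0,0.7],[0,0,0]]}'
python3 -c "
from h import *
go([.4968,-.262,.039])"
```

```text
t: 13.45
eef_pos: [0.4962, -0.2533, 0.189]
tcp_rot: [-3.129, -0.075, 0.004]
force: [0.1, 0.2, -0.3]
opening: 0.0855
t 13.45 p [ 0.4962 -0.2533  0.189 ] F [ 0.1  0.2 -0.3] travel [  0.6  10.5 149.9] rot [-0.67  0.14  0.34]
```

```bash
python3 -m crank '{"travel":[[0,9,40],[0,0,25],[0,0,0]],"delta_rot":[[-0.7,0.1,0],[0,0,0],[0,0,0]]}'
python3 -c "
from h import *
go([.4968,-.262,.039])"
```

```text
t: 13.82
eef_pos: [0.4999, -0.2578, 0.1234]
tcp_rot: [3.14, 0.089, 0.006]
force: [-0.2, 0.4, 0.6]
opening: 0.0854
t 13.825 p [ 0.4999 -0.2578  0.1234] F [-0.2  0.4  0.6] travel [-3.7  3.9 84.4] rot [ 0.02 -0.22  0.85]
```

```bash
python3 -m crank '{"travel":[[-4,4,25],[0,0,25],[0,0,20],[0,0,9],[0,0,0]],"delta_rot":[[0,-0.2,0.8],[0,0,0],[0,0,0],[0,0,0],[0,0,0]]}'
python3 -c "
from h import *
go([.4968,-.262,.039])"
```

```text
t: 14.45
eef_pos: [0.5026, -0.2628, 0.0478]
tcp_rot: [3.136, 0.074, 0.018]
force: [-0.2, 1.2, -0.6]
opening: 0.0852
t 14.45 p [ 0.5026 -0.2628  0.0478] F [-0.2  1.2 -0.6] travel [-5.8 -1.1  8.7] rot [ 0.3  -0.65  0.3 ]
```

```bash
python3 -m crank '{"travel":[[-3,-1,3],[-3,0,4],[0,0,1.5],[0,0,0]],"delta_rot":[[0.3,-0.6,0.3],[0,0,0],[0,0,0],[0,0,0]]}'
python3 -c "
from h import *
go([.4968,-.262,.039])"
```

```text
t: 14.95
eef_pos: [0.4976, -0.2627, 0.0411]
tcp_rot: [3.139, 0.066, 0.006]
force: [0.4, -0.2, 0.2]
opening: 0.0852
t 14.95 p [ 0.4976 -0.2627  0.0411] F [ 0.4 -0.2  0.2] travel [-0.7 -0.7  2.1] rot [ 0.1  -0.22 -0.01]
```

Well aligned; close and lift.

```bash
python3 -m crank '{"travel":[[-0.5,-0.5,2],[0,0,0],[0,0,0],[0,0,0],[0,0,0],[0,0,0]],"delta_rot":[[0.1,-0.2,0],[0,0,0],[0,0,0],[0,0,0],[0,0,0],[0,0,0]]}' 0
python3 -c "
from h import *
go([.4968,-.262,.039])"
```

```text
t: 15.7
eef_pos: [0.4962, -0.2624, 0.0395]
tcp_rot: [-3.14, -0.065, 0.002]
force: [-0.6, 0.3, 2.2]
opening: 0.0507
t 15.7 p [ 0.4962 -0.2624  0.0395] F [-0.6  0.3  2.2] travel [ 0.6 -0.3  0.5] rot [-0.03  0.06 -0.02]
```

```bash
python3 -m crank '{"travel":[[0,0,-20],[0,0,-40],[0,0,-40],[0,0,-10],[0,0,0]],"delta_rot":[[0,0,0],[0,0,0],[0,0,0],[0,0,0],[0,0,0]]}'
python3 -c "
from h import *
go([*cpt(0,.034),.12])"
```

```text
t: 16.32
eef_pos: [0.4907, -0.2568, 0.142]
tcp_rot: [-3.128, -0.068, 0.033]
force: [-0.8, 0.5, -9.3]
opening: 0.0509
t 16.325 p [ 0.4907 -0.2568  0.142 ] F [-0.8  0.5 -9.3] travel [  52.7 -284.    24.6] rot [-0.74  1.2   0.09]
```

```bash
python3 -m crank '{"travel":[[10,-55,0],[10,-55,0],[10,-55,0],[10,-55,0],[8,-40,0],[0,0,0],[0,0,0]],"delta_rot":[[0,0,0],[0,0,0],[0,0,0],[0,0,0],[0,0,0],[-0.7,1.2,0],[0,0,0]]}'
python3 -c "
from h import *
go([*cpt(0,.034),.095])"
```

```text
t: 17.2
eef_pos: [0.5207, 0.0135, 0.1276]
tcp_rot: [3.14, 0.065, -0.041]
force: [-0.2, -0.8, -8.5]
opening: 0.0507
t 17.2 p [0.5207 0.0135 0.1276] F [-0.2 -0.8 -8.5] travel [ 11.4 -15.6  32.3] rot [-0.02  1.51 -0.02]
```

```bash
python3 -m crank '{"travel":[[6,-8,8],[6,-8,8],[0,0,5],[0,0,0]],"delta_rot":[[0,0.8,0],[0,0.7,0],[0,0,0],[0,0,0]]}'
python3 -c "
from h import *
go([*cpt(0,.034),.089])"
```

```text
t: 17.7
eef_pos: [0.5315, 0.0277, 0.103]
tcp_rot: [3.14, 0.057, -0.004]
force: [-0.0, 0.1, -7.7]
opening: 0.0505
t 17.7 p [0.5315 0.0277 0.103 ] F [-0.   0.1 -7.7] travel [-0.8 -1.8 14. ] rot [ 0.07  0.13 -0.33]
```

```bash
python3 -m crank '{"travel":[[-0.8,-1.8,6],[0,0,4],[0,0,0]],"delta_rot":[[0,0.1,-0.3],[0,0,0],[0,0,0]]}'
python3 -c "
from h import *
go([*cpt(0,.034),.089])"
```

```text
t: 18.08
eef_pos: [0.5308, 0.0286, 0.0927]
tcp_rot: [3.139, 0.063, 0.001]
force: [0.1, 0.1, -7.8]
opening: 0.0509
t 18.075 p [0.5308 0.0286 0.0927] F [ 0.1  0.1 -7.8] travel [-0.2 -0.9  3.7] rot [ 0.1  -0.02 -0.1 ]
```

```bash
python3 -m crank '{"travel":[[0,-1,2],[0,0,1.5],[0,0,1]],"delta_rot":[[0.1,0,0],[0,0,0],[0,0,0]]}'
python3 -c "
from h import *
go([*cpt(0,.034),.088])"
```

```text
t: 18.45
eef_pos: [0.5311, 0.0296, 0.0884]
tcp_rot: [-3.141, -0.063, -0.002]
force: [-0.3, 0.4, -6.3]
opening: 0.0504
t 18.45 p [0.5311 0.0296 0.0884] F [-0.3  0.4 -6.3] travel [-0.5  0.1  0.4] rot [-0.02 -0.07 -0.1 ]
```

```bash
python3 -m crank '{"travel":[[0,0,1],[0,0,1]],"delta_rot":[[0,0,0],[0,0,0]]}'
python3 -m crank '{"travel":[[0,0,1]],"delta_rot":[[0,0,0]]}'
python3 -c "
from h import *
go([*cpt(0,.034),.088])"
```

```text
t: 18.7
eef_pos: [0.5311, 0.0295, 0.0879]
tcp_rot: [-3.14, -0.063, -0.002]
force: [-3.3, 0.1, 5.6]
opening: 0.0507
t: 18.82
eef_pos: [0.5311, 0.0295, 0.0879]
tcp_rot: [-3.139, -0.062, -0.003]
force: [-2.9, 0.6, 6.1]
opening: 0.0509
t 18.825 p [0.5311 0.0295 0.0879] F [-2.9  0.6  6.1] travel [-0.5  0.  -0.1] rot [-0.11 -0.1  -0.12]
```

```bash
python3 -m crank '{"travel":[[0,0,0],[0,0,0],[0,0,0],[0,0,0]],"delta_rot":[[0,0,0],[0,0,0],[0,0,0],[0,0,0]]}' 1
python3 -m crank '{"travel":[[0,0,-15],[0,0,-40],[0,0,-45],[0,30,0],[0,40,0],[0,40,0],[0,0,0]],"delta_rot":[[0,0,0],[0,0,0],[0,0,0],[0,0,0],[0,0,0],[0,0,0],[0,0,0]]}'
python3 - <<'E'
from h import *
s=snap('wrist','w3'); t=cpt(0,.034); print(t)
P=cloud(s); near=(abs(P[...,0]-t[0])<.05)&(abs(P[...,1]-t[1])<.05)
for a,b in((.09,.104),(.115,.14)):
    q=P[near&(P[...,2]>a)&(P[...,2]<b)]
    if len(q): print(a,len(q),q.mean(0),q.min(0),q.max(0))
go([*t,.15])
E
```

```text
t: 19.32
eef_pos: [0.5353, 0.029, 0.0893]
tcp_rot: [-3.14, -0.062, -0.019]
force: [-0.7, -0.9, -0.1]
opening: 0.0854
t: 20.2
eef_pos: [0.5406, -0.0838, 0.1993]
tcp_rot: [3.14, 0.066, 0.032]
force: [-0.8, 1.0, 0.0]
opening: 0.0856
[0.53057623 0.02947018]
0.09 5568 [0.53193952 0.02796624 0.09736523] [0.50570156 0.00362982 0.09178105] [0.55814747 0.05091269 0.10004329]
0.115 1289 [0.53189167 0.02875622 0.12223207] [0.52200293 0.01960903 0.11520702] [0.5417322  0.03903051 0.12693734]
t 20.25 p [ 0.5409 -0.0811  0.199 ] F [ 0.1 -0.2  0.8] travel [  -6.3 -110.9   49. ] rot [-0.05 -1.15  0.19]
```

View pics/w3.png

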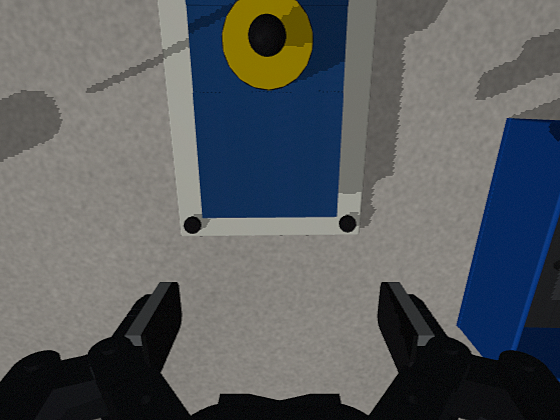

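```bash
python3 -m crank '{"travel":[[-3,-40,0],[-3,-40,0],[0,-28,0],[0,0,0]],"delta_rot":[[0,-0.6,0],[0,-0.5,0.2],[0,0,0],[0,0,0]]}' 0
python3 -m crank '{"travel":[[0,0,0],[0,0,0]],"delta_rot":[[0,0,0],[0,0,0]]}'
python3 -c "
from h import *
go([.5318,.029,.158])"
```

```text
t: 20.75
eef_pos: [0.5295, 0.0352, 0.2004]
tcp_rot: [-3.136, -0.075, -0.002]
force: [-0.6, -0.5, -0.4]
opening: 0.0123
t: 21.0
eef_pos: [0.5293, 0.0346, 0.2009]
tcp_rot: [-3.137, -0.075, -0.003]
force: [-0.1, 0.2, -0.2]
opening: 0.0002
t 21.0 p [0.5293 0.0346 0.2009] F [-0.1  0.2 -0.2] travel [ 2.1  5.9 42.9] rot [-0.23 -0.1   0.35]
```

```bash
python3 -m crank '{"travel":[[2,6,15],[0,0,15],[0,0,8],[0,0,0]],"delta_rot":[[-0.2,-0.1,0.3],[0,0,0],[0,0,0],[0,0,0]]}'
python3 -c "
from h import *
go([.5318,.029,.152])"
```

```text
t: 21.5
eef_pos: [0.5312, 0.0253, 0.1593]
tcp_rot: [3.14, 0.058, -0.004]
force: [0.4, -1.1, -0.6]
opening: 0.0001
t 21.5 p [0.5312 0.0253 0.1593] F [ 0.4 -1.1 -0.6] travel [ 0.8 -3.6  7.3] rot [ 0.07  0.13 -0.27]
```

```bash
python3 -m crank '{"travel":[[0.8,-3.6,1],[0,0,3],[0,0,0]],"delta_rot":[[0,0.1,-0.3],[0,0,0],[0,0,0]]}'
python3 -c "
from h import *
go([.5318,.029,.152])"
```

```text
t: 21.88
eef_pos: [0.5324, 0.0295, 0.1555]
tcp_rot: [3.14, 0.068, 0.001]
force: [0.3, 0.5, -0.2]
opening: -0.0003
t 21.875 p [0.5324 0.0295 0.1555] F [ 0.3  0.5 -0.2] travel [-0.6  0.5  3.5] rot [ 0.05 -0.05  0.08]
```

```bash
python3 -m crank '{"travel":[[0,0,3],[0,0,2],[0,0,3]],"delta_rot":[[0,0,0],[0,0,0],[0,0,0]]}'
python3 -c "
from h import *
go([.5318,.029,.1455])"
python3 -m crank '{"travel":[[0,0,3]],"delta_rot":[[0,0,0]]}'
python3 -c "
from h import *
go([.5318,.029,.1455])"
```

```text
t: 22.25
eef_pos: [0.5327, 0.0294, 0.1485]
tcp_rot: [3.14, 0.068, 0.003]
force: [-1.3, -0.3, 6.1]
opening: -0.0
t 22.25 p [0.5327 0.0294 0.1485] F [-1.3 -0.3  6.1] travel [-0.9  0.4  3. ] rot [ 0.02 -0.13  0.09]
t: 22.38
eef_pos: [0.5328, 0.0294, 0.1462]
tcp_rot: [-3.141, -0.068, -0.004]
force: [-2.4, 0.2, 7.7]
opening: -0.0
t 22.375 p [0.5328 0.0294 0.1462] F [-2.4  0.2  7.7] travel [-1.   0.3  0.7] rot [-0.01 -0.15  0.08]
```

```bash
python3 -m crank '{"travel":[[0,0,2.5]],"delta_rot":[[0,0,0]]}'
python3 -m crank '{"travel":[[-0.5,0,2]],"delta_rot":[[0,0,0]]}'
python3 -m crank '{"travel":[[0,0,1.5]],"delta_rot":[[0,0,0]]}'
```

```text
t: 22.5
eef_pos: [0.5328, 0.0293, 0.1445]
tcp_rot: [-3.14, -0.068, -0.004]
force: [-2.5, 0.2, 8.9]
opening: -0.0001
t: 22.62
eef_pos: [0.5327, 0.0293, 0.1436]
tcp_rot: [-3.139, -0.067, -0.006]
force: [-1.2, 0.5, 9.2]
opening: -0.0
t: 22.75
eef_pos: [0.5328, 0.0292, 0.1433]
tcp_rot: [-3.138, -0.067, -0.007]
force: [-2.4, 1.1, 9.3]
opening: 0.0001
```

```bash
python3 -m crank '{"travel":[[0,0,-10],[0,0,-25],[0,0,-35],[0,40,0],[0,50,0],[0,40,0],[0,0,0],[0,0,0]],"delta_rot":[[0,0,0],[0,0,0],[0,0,0],[0,0,0],[0,0,0],[0,0,0],[0,0,0],[0,0,0]]}'
python3 - <<'E'
from h import *
s=snap('wrist','w4'); t=cpt(0,.034); print(t)
P=cloud(s); near=(abs(P[...,0]-t[0])<.05)&(abs(P[...,1]-t[1])<.05)
for a,b in((.09,.104),(.115,.14)):
    q=P[near&(P[...,2]>a)&(P[...,2]<b)]
    if len(q): print(a,len(q),q.mean(0),q.min(0),q.max(0))
print(sensors.read_state()['force']); b=snap('scene','scene1')
cv2.imwrite('pics/end.png',cv2.resize(np.hstack([s['frame'],b['frame']]),None,fx=.7,fy=.7))
E
```

```text
t: 23.75
eef_pos: [0.5396, -0.1026, 0.215]
tcp_rot: [-3.138, -0.073, -0.012]
force: [-0.2, -0.6, 0.5]
opening: -0.0001
[0.53057623 0.02947018]
0.09 3587 [0.53235307 0.0201299  0.09731799] [0.5059372  0.00340226 0.09002995] [0.55789514 0.03680363 0.10004181]
0.115 709 [0.53202115 0.0250086  0.12168022] [0.52216098 0.01958894 0.11502604] [0.54134595 0.0308411  0.12628053]
[-0.16370698 -0.42419227  0.34163786]
```

View pics/end.png

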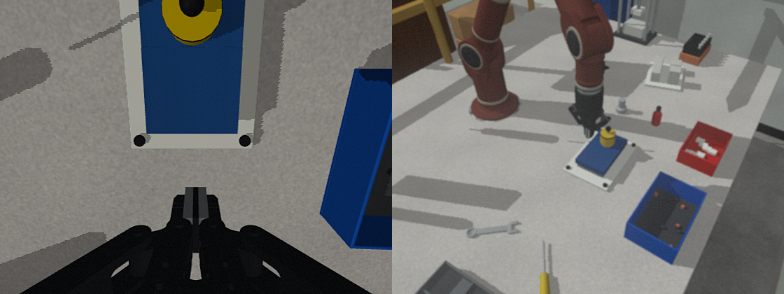

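The last picture shows the punch upright on the cover. The wrist view cuts off its top, but the near edges measure the same as before the push. The other things on the bench look undisturbed.

```bash
python3 -c "
from h import *
print(manip.hand_in())"
```

```text
the job is handed in; nothing more can be done
None
```

I found the crossbar by feel, stood the punch over it, pushed the head fully in to make the mark, and handed the job in at about 24 s.

- **Finding the bar:** Pressing with closed fingers along the cover's centre line, it was hard from about 11 to 56.5 mm along y and soft at -4, 8.5, 57 and 64 mm. I took the bar's middle as about 34 mm, on the +y side. The largest press reading was about 23 N, under the 50 N limit. These readings were taken at the end of each move, so a brief peak in between could have been higher.
- **Placing the punch:** I set it down at about x = 0, y = 34 mm on the cover. It seated hard after the slight give expected over the bar. After release the camera put it within about 2 mm of the target, with the head centred over the barrel to within 1 mm.
- **Making the mark:** The head went in about 8 mm, with the force levelling at 9.3 N. The mark needs 5 mm at about 8 N.
- **Last checks:** The punch stands upright, and its near edges are where they were before the push. The last wrist picture cut off the punch's far side, so I could not re-measure its centre. The scene picture shows it upright and the other things apparently undisturbed, though I checked those by eye only. The robot is clear of everything.

No checks failed. The readings at both edges of the hard zone were in between hard and soft, so the bar's middle is good to about 2 mm.

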